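# Crank the mould clamp shut

## Task

Pick up the loose crank handle and fit it fully down onto the square shaft end of the mould clamp, turning it by feel to the angle at which it drops on. Then wind it clockwise (seen from above) until the jaw has pushed the two plaster mould halves together against the fixed jaw and its sprung pressure plate is pressed about halfway in; stop before the plate bottoms out. Leave the crank on the shaft and leave the other things on the bench where they are.

Things in the scene. Friction and masses are not known exactly. Their poses are not given: they have to be found in the camera images.
- clamp: Grey mould clamp fixed to the bench, 384 x 144 mm. Origin on the bench under the vertical shaft axis; x runs along its bed to the fixed jaw, z up. At the origin a gear housing 90 (x) x 100 (y), top at z = 100; bed top at z = 12 carries the mould; fixed jaw's face at x = 296, top at z = 90. All but the shaft and housing is below z = 90.
- shaft_tip (a point): Centre of the top of the upright square shaft end, 127 mm above the bench. Axes are the clamp's, NOT the square's: the square's angle is not reported and differs every time. From the top: tapered lead-in 9 mm high, 7 mm square at the tip growing to 16 mm; 15 mm of straight 16 mm square; then the collar.
- shaft_seat (a point): Centre of the top of the round collar (30 mm across, 3 mm thick) at the foot of the square, 103 mm above the bench: here the crank's underside rests. Clockwise turning (from above) drives the jaw forward 40 mm per turn. Dry friction of 0.45 Nm (6 N at the knob) resists it, so the shaft stays where it is left, also under the spring's load.
- crank: Loose steel crank, 0.32 kg, lying flat, knob up. Origin: centre of the hub's underside; z up, x from the hub along the arm to the knob. Hub: block 34 x 34 x 34 mm, sides along x and y (grip it across y), square hole 17.2 mm right through along z. Arm 22 wide, 12 thick, underside flush with the hub's, ends at x = 94.
- crank_hub (a point): Centre of the hub's top, 34 mm above its underside. Over the taper at a wrong angle the underside stops 5 to 10 mm below the shaft's tip, lower the nearer the angle (about 5.5 at 45 degrees off, 7.5 at 15, 9 at 5; up to 1 more when pressed); within about 5 degrees of the square (it repeats every 90 degrees) it slides on down to the collar, 24 mm below the tip.
- crank_knob (a point): Middle of the crank's round wooden knob: an upright sleeve 26 mm across and 50 high that spins freely on the arm, 75 mm from the hub's axis; this point is 39 mm above the crank's underside (sleeve from 14 to 64).
- jaw: Moving jaw with a sprung pressure plate before it. Origin at the clamp's origin when run fully back; it moves along the clamp's x. Front of the relaxed plate at x = 99 mm in this frame, 112 wide, z 15 to 85. The plate can be pressed back 12 mm to its stop, against a spring of 16 N at first, 40 N half way, 64 N at the stop.
- jaw_face (a point): Point on the jaw's origin, 50 mm up, moving with the jaw (not with the plate). The plate's spring adds 1.4 N at first touch, 3.4 N half way and 5.5 N at the stop to the force needed at the crank's knob; past the stop it rises steeply. The plaster is damaged above 80 N of jaw force.
- half_far: Loose plaster mould half, block 50 (x) x 110 (y) x 75 high, 0.5 kg, standing on the bed between two low guide strips, nearer the fixed jaw. Origin at the centre of its underside, x along the clamp's.
- half_near: The other, identical half, nearer the moving jaw; same size and origin. Each half is 50 mm thick, so that with the seam shut the origins are 50 mm apart.
- sponge: Bystander: sponge 85 x 60 x 30 mm beside the clamp, lying past the end of it where the crank does not lie. Origin at the centre of its underside.
- cup: Bystander: white ceramic cup, 74 across, 95 high. Origin at the centre of its underside.
- rib: Bystander: flat wooden rib (scraper), 110 x 45 x 8 mm. Origin at the centre of its underside.
- glaze_jar: Bystander: white plastic jar with lid, 72 across, 85 high. Origin at the centre of its underside.
- brush: Bystander: brush, 200 mm long, lying. Origin under its middle.
There are look-alikes about, which are no part of the job. Leave any brown or pink look-alike of the half_near alone.

How it is judged:
On the way, in this order (a step that is already met when the one before it is completed fails the run):
1. the crank sits fully down on the square shaft end, on the collar (z of crank in the frame of clamp between 0.1 and 0.107 m and horizontal distance between crank and shaft_tip below 0.004 m and angle between crank's own z axis and vertical below 0.12 rad), for 0.2 s.
2. the jaw presses the mould halves together against the fixed jaw (contact force between jaw and half_near above 23 N and contact force between half_far and clamp above 18 N and x of half_near in the frame of half_far above -0.053 m), for 0.2 s.
At the end, for the whole second after the job is handed in: Crank at rest on the shaft's collar (hub underside within 4 mm of it, 4 mm of the axis, 7 degrees of tilt); mould halves touching (seam under 3 mm), pressed by the jaw with over 23 N (plate at least 2 mm in), the far half against the fixed jaw (all of step 1 and all of step 2 and linear speed of crank below 0.02 m/s).
It fails at once if the jaw is wound hard onto its spring's stop: the plaster is pressed with more than 80 N (contact force between jaw and half_near above 80 N).
It fails at once if the sponge, cup, rib, jar or brush is moved more than 40 mm from its place (distance of any of sponge, cup, rib, glaze_jar, brush from where it was at the start of the episode above 0.04 m).
It also fails if it takes over 72 s, if anything falls off the work surface, if the arm or the gripper's body presses on something with over 40 N, if the wrist force passes 120 N, or if a joint passes its speed limit or range.

## Robot

A 7-joint arm with a two-finger parallel gripper is mounted at the origin on the work surface. World frame = base frame: x ahead of the robot, y to its left, z up, the work surface at z = 0. Lengths are in m, angles in rad, forces in N, time in s.
With the tool pointing down it reaches from about 0.4 to 0.85 m from the base axis. Payload 10.4 kg.
Tool frame: the origin (TCP) lies between the finger pads; the fingertips stand 11 mm ahead of it and the grasp point (between the pads) lies 8 mm behind it (r.tcp_to_tips is the distance from the TCP to the fingertips, in m); z points along the fingers, y is the line along which they close (so a half turn about z gives the same grasp; the last joint's range is limited). The gripper opens to 87 mm and grips with 3 to 60 N. Pads are 19 mm wide; open, the fingers measure 117 mm over their backs; the gripper's body (75 mm by 190 mm) begins 51 mm behind the grasp point.
Start: joints at [-0.023, 0.332, -0.065, 1.46, 0.022, 1.35, -0.088], TCP at [0.625, 0, 0.234] pointing down, gripper open.
Joint ranges: [-2.6, 2.6], [-0.5, 2.12], [-1.47, 1.34], [0.16, 2.42], [-1.27, 4.41], [0.06, 2.06], [-2.6, 2.6]. Speed limits (rad/s): [2.22, 2.22, 2.79, 2.79, 3.14, 3.14, 3.14].

## Interface

Orientations are given as a unit quaternion [x, y, z, w].
In Python, from bench import r gives the robot as it stands. The module is installed in compiled form; this text tells all that it offers.
- The arm moves only by the shell command python3 -m crank 'ROWS' [FORCE]. ROWS is JSON, a list of rows, each an object of numbers: "claw": the closure, from -1 (fully open) to 1 (shut); "dx", "dy", "dz": the shift along the tool's x, y, z each as a share of 3 cm, from -1 to 1; "ax", "ay", "az": the turn, a rotation vector about the tool's x, y, z each as a share of 6 degrees, from -1 to 1. A call has 1 to 8 rows; each row shifts and turns the commanded pose from where the row before left it, along the tool's axes as they then stand; what a row does not reach is not made up. A row lasts 1/12 s, in which the tool goes at most 41.7 mm and 7.16 degrees, less where a joint would pass 70% of its speed; a pose out of reach is approached as far as the arm can. A call with a number of a shift or a turn outside -1 to 1 is refused whole. A call with a gripper value outside its range is refused whole. The fingers move at their own pace and stop on an object; FORCE is the grip in N (left out, the last holds). Time passes only in rows, so rows that do not move let the fingers close. It gives the time, the measured TCP pose, the force, the opening and the grip force at its end, in the units of the state.
- r.read_state(): the state, without advancing time (a new reading comes with each control period).
- r.camera(name): name is "scene" or "side" or "wrist"; returns a dict with "color" (420x560x3 uint8, red, green, blue), "mtx" (3x3 intrinsics, pixels), "k1" (the pictures are not rectified: a ray, as slopes to the right and down, at radius r is drawn at 1 + k1 r^2 times it, then the intrinsics apply), "R" (3x3) and "t" (3): a world point X has camera coordinates R X + t; the wrist camera has in their place "hand_eye" (4x4, takes a point from camera to tool coordinates, whose origin is the TCP and whose axes are the flange's). Camera axes: x right, y down, z forward; pixel columns grow to the right and rows downward; lengths in m; the calibration is good to about 2 mm. A picture is of the moment at which its call begins: read the wrist's pose just before it. There is no depth.
- r.close_job(): hands the job in; it is judged then, once.
The state is a dict: "time": time; "joint_positions": joint angles; "joint_vel": joint speeds; "joint_torque": joint torques, N m; "ee_pos": TCP position; "eef_rot": TCP orientation; "ft_force": force on the tool from outside, world axes, zero at the start; "torque": the same for the moment, N m; "width": finger opening in m; "grip_force": force on a finger pad.
Only numpy, scipy, OpenCV 4.12 (cv2) and the standard library are available. Lean on these libraries where they do the work, as an engineer would, in place of code of your own. Each camera call takes 0.05 s, during which the arm holds its last target. There are 200 camera calls.

## Working session

There is one attempt and no reset: what is moved stays moved. The work goes in short steps, Python scripts to look and compute and a shell command to move; the robot and the scene stay as the last step left them, time stands still between calls to the robot, and variables do not carry over. Pictures are saved under pics/ and viewed, at most 10 in all, crops included, and the job is handed in when it is done.

```bash
mkdir -p pics; cat > h.py <<'E'
import numpy as np, cv2
from bench import r
from scipy.spatial.transform import Rotation as Ro
def snap(n,f):
    s=r.read_state(); c=r.camera(n); cv2.imwrite('pics/'+f,c['color'][:,:,::-1])
    if 'R' in c: R=np.array(c['R']);t=np.array(c['t'])
    else:
        T=np.eye(4);T[:3,:3]=Ro.from_quat(s['eef_rot']).as_matrix();T[:3,3]=s['ee_pos']
        M=np.linalg.inv(T@np.array(c['hand_eye']));R=M[:3,:3];t=M[:3,3]
    np.savez('pics/'+f[:-4]+'.npz',R=R,t=t,K=c['mtx'],k1=c['k1'])
def ray(f,u,v):
    d=np.load('pics/'+f+'.npz');K=d['K'];k=float(d['k1'])
    x=np.linalg.solve(K,[u,v,1])[:2];y=x.copy()
    for _ in range(20): y=x/(1+k*(y@y))
    D=d['R'].T@np.array([*y,1]);return -d['R'].T@d['t'],D
def hit(f,u,v,z):
    o,D=ray(f,u,v);return (o+D*(z-o[2])/D[2]).round(4)
def proj(f,X):
    d=np.load('pics/'+f+'.npz');c=d['R']@X+d['t'];y=c[:2]/c[2]
    y=y*(1+float(d['k1'])*(y@y));return (d['K']@[*y,1])[:2].round(1)
E
python3 - <<'E'
from h import *
for n in ('scene','side','wrist'): snap(n,n+'0.png')
s=r.read_state();print(s,r.tcp_to_tips)
E
```

```text
{'time': 0.15, 'joint_positions': array([-0.02259959,  0.33271579, -0.064717  ,  1.46071422,  0.02156743,
        1.34985601, -0.0885219 ]), 'joint_vel': array([ 0.00194529, -0.00153889,  0.00038797, -0.00271616,  0.00131641,
        0.00013834,  0.00138579]), 'joint_torque': array([ 1.82067095e-03, -6.23630190e+01,  2.54254905e-02, -3.90143681e+01,
       -6.11935230e-02,  3.71907104e-02, -1.53469024e-06]), 'ee_pos': array([6.24746522e-01, 2.30214479e-05, 2.32959850e-01]), 'eef_rot': array([ 7.07105699e-01,  7.07107686e-01, -3.54616644e-04, -3.52709056e-04]), 'ft_force': array([-0.20011537, -0.54941032,  0.28963852]), 'torque': array([ 0.01179758, -0.01467528,  0.05211601]), 'grip_force': 0.0, 'width': 0.08695328822743215} 0.011
```

View pics/scene0.png

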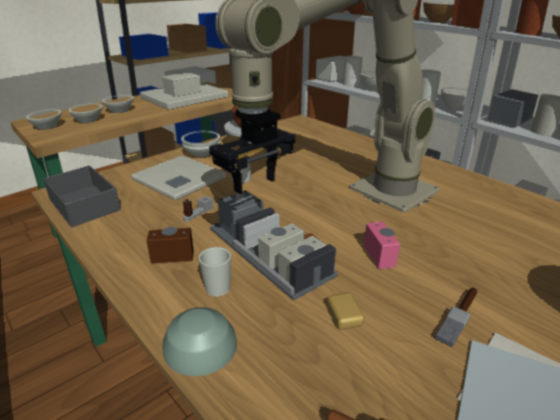

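View pics/side0.png

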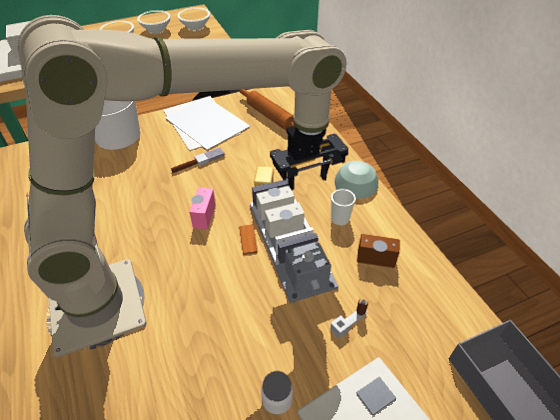

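The scene view shows the clamp running diagonally, with the gear housing at (240,210) and the crank at (200,208). In the side view the crank hub is near (341,325), the knob at (362,307), and the housing and shaft at about (310,262).

```bash
python3 - <<'E'
from h import *
a=cv2.imread('pics/side0.png')[220:350,230:390];b=cv2.imread('pics/scene0.png')[180:300,170:350]
a=cv2.resize(a,None,fx=3,fy=3,interpolation=2);b=cv2.resize(b,None,fx=2.2,fy=2.2,interpolation=2)
o=np.zeros((a.shape[0]+0,a.shape[1]+0,3),np.uint8)
cv2.imwrite('pics/c0.png',a[:390]); 
print(hit('side0',341,325,.034),hit('side0',362,307,.064),hit('side0',310,250,.127),hit('side0',275,200,.075),hit('scene0',245,175,.127),hit('side0',310,165,.23))
E
```

```text
[ 0.5685 -0.3294  0.034 ] [ 0.6308 -0.3194  0.064 ] [ 0.5658 -0.1462  0.127 ] [0.5729 0.1074 0.075 ] [ 0.4854 -0.2178  0.127 ] [0.6581 0.0538 0.23  ]
```

View pics/c0.png

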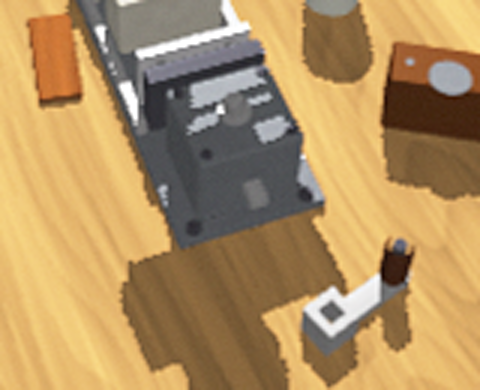

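The crop shows the hub top centre at about (340,324), the knob top at (363,302) and the shaft on the housing at about (309,253) in the full side view. Next I move above them for a close wrist look.

```bash
python3 -m crank '[{"dx":-1,"dy":-0.23,"dz":-0.3},{"dx":-1,"dy":-0.23,"dz":-0.3},{"dx":-1,"dy":-0.23,"dz":-0.3},{"dx":-1,"dy":-0.23,"dz":-0.3},{"dx":-1,"dy":-0.23,"dz":-0.3},{"dx":-1,"dy":-0.23},{"dx":-1,"dy":-0.23},{"claw":-1}]'
python3 - <<'E'
from h import *
snap('wrist','w1.png');print(r.camera('wrist')['hand_eye'])
a=cv2.imread('pics/w1.png');cv2.imwrite('pics/w1b.png',cv2.resize(a,(800,600)))
E
```

```text
[[-2.57866514e-04 -9.58305811e-01 -2.85744478e-01  7.76472295e-02]
 [ 9.99999848e-01 -3.86284511e-04  3.93051226e-04 -2.35520520e-04]
 [-4.87041939e-04 -2.85744333e-01  9.58305765e-01 -1.51217830e-01]
 [ 0.00000000e+00  0.00000000e+00  0.00000000e+00  1.00000000e+00]]invalid input at $[0]: expected keys claw, dx, dy, dz, ax, ay, az
```

View pics/w1b.png

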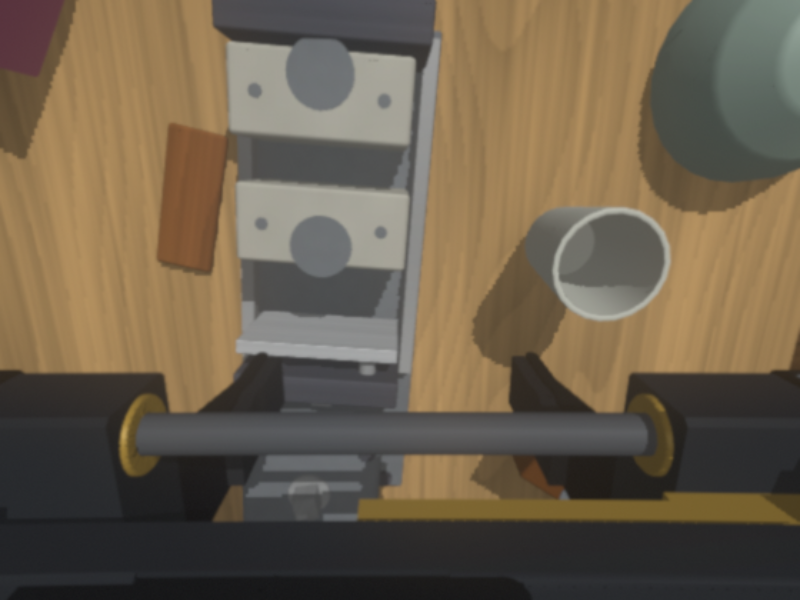

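This wrist view is from the start pose, because the move was refused. It shows the shaft at (216,342) (native pixels) and mould halves with tops at (160..290, 30..100) and (166..286, 127..188). Every key is required in every row.

```bash
python3 - <<'E'
from h import *
h=lambda u,v,z:hit('w1',u*.7,v*.7,z)
print(h(308,488,.127),h(228,42,.087),h(415,58,.087),h(237,182,.087),h(408,194,.087),h(238,350,.085),h(397,360,.085),h(230,5,.09))
E
python3 -m crank '[{"claw":-1,"dx":-1,"dy":-0.2,"dz":-0.3,"ax":0,"ay":0,"az":0},{"claw":-1,"dx":-1,"dy":-0.2,"dz":-0.3,"ax":0,"ay":0,"az":0},{"claw":-1,"dx":-1,"dy":-0.2,"dz":-0.3,"ax":0,"ay":0,"az":0},{"claw":-1,"dx":-1,"dy":-0.2,"dz":-0.3,"ax":0,"ay":0,"az":0},{"claw":-1,"dx":-1,"dy":-0.2,"dz":-0.3,"ax":0,"ay":0,"az":0},{"claw":-1,"dx":-1,"dy":-0.2,"dz":-0.3,"ax":0,"ay":0,"az":0},{"claw":-1,"dx":-1,"dy":-0.2,"dz":-0.3,"ax":0,"ay":0,"az":0},{"claw":-1,"dx":-1,"dy":-0.2,"dz":-0.3,"ax":0,"ay":0,"az":0}]'
python3 -m crank '[{"claw":-1,"dx":-1,"dy":-0.1,"dz":0,"ax":0,"ay":0,"az":0},{"claw":-1,"dx":-1,"dy":-0.1,"dz":0,"ax":0,"ay":0,"az":0},{"claw":-1,"dx":-1,"dy":-0.1,"dz":0,"ax":0,"ay":0,"az":0},{"claw":-1,"dx":-1,"dy":-0.1,"dz":0,"ax":0,"ay":0,"az":0},{"claw":-1,"dx":0,"dy":0,"dz":0,"ax":0,"ay":0,"az":0}]'
python3 - <<'E'
from h import *
snap('wrist','w2.png')
a=cv2.imread('pics/w2.png');cv2.imwrite('pics/w2b.png',cv2.resize(a,(800,600)))
E
```

```text
[ 0.5668 -0.1251  0.127 ] [0.529  0.1443 0.087 ] [0.6355 0.1366 0.087 ] [0.5261 0.0677 0.087 ] [0.632  0.0606 0.087 ] [ 0.5149 -0.0451  0.085 ] [ 0.6252 -0.0528  0.085 ] [0.5331 0.1616 0.09  ]
time: 0.92
ee_pos: [0.5764, -0.2414, 0.306]
eef_rot: [0.707, 0.707, 0.0, 0.0]
ft_force: [0.6, 0.2, -0.5]
width: 0.0871
grip_force: 0.0
time: 1.33
ee_pos: [0.5619, -0.3671, 0.3047]
eef_rot: [0.71, 0.704, -0.002, 0.0]
ft_force: [-0.6, -1.4, 0.4]
width: 0.087
grip_force: 0.0
```

View pics/w2b.png

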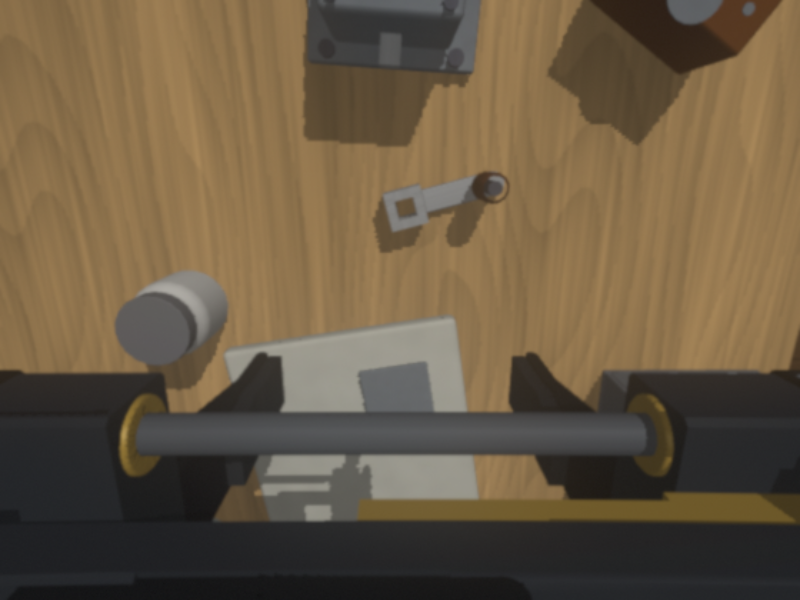

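The crank is clear at hub top (405,208) and knob top (491,186) in the 800x600 view. The housing edge is at the top and the jar at (170,320).

```bash
python3 - <<'E'
from h import *
h=lambda u,v,z:hit('w2',u*.7,v*.7,z)
c=[h(u,v,.034) for u,v in((384,193),(422,186),(429,222),(393,231))]
H=np.mean(c,0);K=h(491,186,.064);d=K-H
print(H,h(405,208,.034),K,np.hypot(*d[:2]),np.degrees(np.arctan2(d[1],d[0])))
print(proj('w1',np.array([.567,-.125,.127])))
s=r.read_state();print(s['ee_pos'],Ro.from_quat(s['eef_rot']).as_matrix().round(3),s['joint_positions'])
E
```

```text
[ 0.57135 -0.32695  0.034  ] [ 0.5696 -0.3267  0.034 ] [ 0.6395 -0.307   0.064 ] 0.07101003450217433 16.316685531671684
[215.8 341.5]
[ 0.56317603 -0.36385785  0.30476708] [[ 0.006  1.    -0.002]
 [ 1.    -0.006 -0.001]
 [-0.001 -0.002 -1.   ]] [ 0.41590475  0.4118902   0.12943916  1.21278465 -0.04983699  1.52094114
  0.53163965]
```

```bash
python3 -m crank '[{"claw":-1,"dx":0.62,"dy":0.1,"dz":0,"ax":0,"ay":0,"az":0},{"claw":-1,"dx":0.62,"dy":0.1,"dz":0,"ax":0,"ay":0,"az":0},{"claw":-1,"dx":0,"dy":0,"dz":0.4,"ax":0,"ay":0,"az":1},{"claw":-1,"dx":0,"dy":0,"dz":0.4,"ax":0,"ay":0,"az":1},{"claw":-1,"dx":0,"dy":0,"dz":0.4,"ax":0,"ay":0,"az":1},{"claw":-1,"dx":0,"dy":0,"dz":0.4,"ax":0,"ay":0,"az":1},{"claw":-1,"dx":0,"dy":0,"dz":0.4,"ax":0,"ay":0,"az":1},{"claw":-1,"dx":0,"dy":0,"dz":0.4,"ax":0,"ay":0,"az":1}]'
python3 -m crank '[{"claw":-1,"dx":0,"dy":0,"dz":0.4,"ax":0,"ay":0,"az":1},{"claw":-1,"dx":0,"dy":0,"dz":0.4,"ax":0,"ay":0,"az":1},{"claw":-1,"dx":0,"dy":0,"dz":0.4,"ax":0,"ay":0,"az":1},{"claw":-1,"dx":0,"dy":0,"dz":0.4,"ax":0,"ay":0,"az":1},{"claw":-1,"dx":0,"dy":0,"dz":0.4,"ax":0,"ay":0,"az":1},{"claw":-1,"dx":0,"dy":0,"dz":0.4,"ax":0,"ay":0,"az":1},{"claw":-1,"dx":0,"dy":0,"dz":0.4,"ax":0,"ay":0,"az":0.33},{"claw":-1,"dx":0,"dy":0,"dz":0,"ax":0,"ay":0,"az":0}]'
python3 - <<'E'
from h import *
snap('wrist','w3.png');snap('side','side3.png')
s=r.read_state();T=Ro.from_quat(s['eef_rot']).as_matrix()
print(s['ee_pos'],T.round(3),s['joint_positions'].round(2),np.degrees(np.arctan2(T[1,0],T[0,0])))
print(T.T@(np.array([.569,-.3265,.02])-s['ee_pos'])/.03)
E
```

```text
time: 2.05
ee_pos: [0.5714, -0.3215, 0.233]
eef_rot: [0.892, 0.452, 0.0, -0.0]
ft_force: [0.1, -0.4, 0.2]
width: 0.0871
grip_force: 0.0
time: 2.72
ee_pos: [0.5704, -0.3208, 0.1469]
eef_rot: [0.99, 0.139, -0.001, -0.001]
ft_force: [-1.1, 0.2, 0.1]
width: 0.087
grip_force: 0.0
[ 0.57125415 -0.32180196  0.14958302] [[ 0.96   0.279 -0.   ]
 [ 0.279 -0.96   0.001]
 [-0.    -0.001 -1.   ]] [ 0.23  0.46  0.29  1.49 -0.14  1.21 -0.75] 16.18235266770018
[-0.11507488  0.1325613   4.31935945]
```

View pics/w3.png

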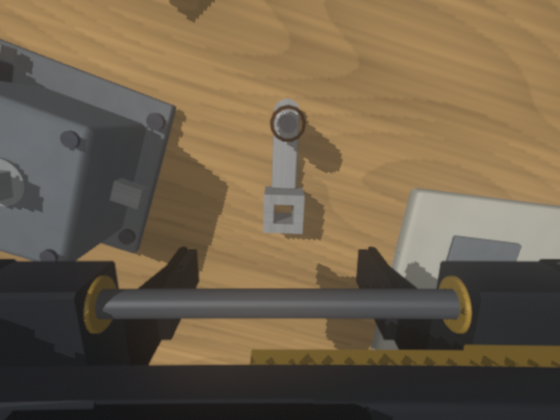

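The wrist view shows the hub top centred at (284,212) and the knob top at (288,123), nearly straight up the picture. The jaws are open on either side in y.

```bash
python3 - <<'E'
from h import *
a=hit('w3',284,211,.034);b=hit('w3',288,122,.064);print(a,b,np.degrees(np.arctan2(*(b-a)[[1,0]])),np.hypot(*(b-a)[:2]))
s=r.read_state();T=Ro.from_quat(s['eef_rot']).as_matrix()
print(T.T@(np.array([*a[:2],.02])-s['ee_pos'])/.03)
E
```

```text
[ 0.5726 -0.3267  0.034 ] [ 0.6435 -0.3082  0.064 ] 14.624163635496814 0.07327386983092947
[-1.68730160e-03  1.72407244e-01  4.31931163e+00]
```

```bash
python3 -m crank '[{"claw":-1,"dx":0,"dy":0.17,"dz":0.8,"ax":0,"ay":0,"az":0.25},{"claw":-1,"dx":0,"dy":0,"dz":0.8,"ax":0,"ay":0,"az":0},{"claw":-1,"dx":0,"dy":0,"dz":0.8,"ax":0,"ay":0,"az":0},{"claw":-1,"dx":0,"dy":0,"dz":0.8,"ax":0,"ay":0,"az":0},{"claw":-1,"dx":0,"dy":0,"dz":0.6,"ax":0,"ay":0,"az":0},{"claw":-1,"dx":0,"dy":0,"dz":0.5,"ax":0,"ay":0,"az":0},{"claw":-1,"dx":0,"dy":0,"dz":0,"ax":0,"ay":0,"az":0},{"claw":-1,"dx":0,"dy":0,"dz":0,"ax":0,"ay":0,"az":0}]' 40
python3 -m crank '[{"claw":1,"dx":0,"dy":0,"dz":0,"ax":0,"ay":0,"az":0},{"claw":1,"dx":0,"dy":0,"dz":0,"ax":0,"ay":0,"az":0},{"claw":1,"dx":0,"dy":0,"dz":0,"ax":0,"ay":0,"az":0},{"claw":1,"dx":0,"dy":0,"dz":0,"ax":0,"ay":0,"az":0},{"claw":1,"dx":0,"dy":0,"dz":0,"ax":0,"ay":0,"az":0},{"claw":1,"dx":0,"dy":0,"dz":0,"ax":0,"ay":0,"az":0}]' 40
```

```text
time: 3.48
ee_pos: [0.5728, -0.3275, 0.0211]
eef_rot: [0.992, 0.127, 0.0, -0.0]
ft_force: [-0.0, -0.4, -0.5]
width: 0.0871
grip_force: 0.0
time: 3.98
ee_pos: [0.5726, -0.3277, 0.0209]
eef_rot: [0.992, 0.126, 0.0, 0.0]
ft_force: [-0.1, -0.5, 0.8]
width: 0.0548
grip_force: 0.0
```

```bash
python3 -m crank '[{"claw":1,"dx":0,"dy":0,"dz":0,"ax":0,"ay":0,"az":0},{"claw":1,"dx":0,"dy":0,"dz":0,"ax":0,"ay":0,"az":0},{"claw":1,"dx":0,"dy":0,"dz":0,"ax":0,"ay":0,"az":0},{"claw":1,"dx":0,"dy":0,"dz":0,"ax":0,"ay":0,"az":0},{"claw":1,"dx":0,"dy":0,"dz":0,"ax":0,"ay":0,"az":0},{"claw":1,"dx":0,"dy":0,"dz":0,"ax":0,"ay":0,"az":0}]' 40
python3 -m crank '[{"claw":1,"dx":0,"dy":0,"dz":-0.2,"ax":0,"ay":0,"az":0},{"claw":1,"dx":0,"dy":0,"dz":-0.5,"ax":0,"ay":0,"az":0},{"claw":1,"dx":0,"dy":0,"dz":-0.9,"ax":0,"ay":0,"az":0},{"claw":1,"dx":0,"dy":0,"dz":-0.9,"ax":0,"ay":0,"az":0},{"claw":1,"dx":0,"dy":0,"dz":-0.9,"ax":0,"ay":0,"az":0},{"claw":1,"dx":0,"dy":0,"dz":-0.9,"ax":0,"ay":0,"az":0},{"claw":1,"dx":0,"dy":0,"dz":-0.7,"ax":0,"ay":0,"az":0},{"claw":1,"dx":0,"dy":0,"dz":-0.5,"ax":0,"ay":0,"az":0}]' 40
python3 - <<'E'
from h import *
snap('wrist','w4.png');snap('side','side4.png');snap('scene','scene4.png')
s=r.read_state();T=Ro.from_quat(s['eef_rot']).as_matrix()
print(s['ee_pos'],s['width'],s['grip_force'],T.T@(np.array([.567,-.125,.2])-s['ee_pos'])/.03,s['joint_positions'].round(2))
a=cv2.imread('pics/side4.png')[215:345,230:390];b=cv2.imread('pics/w4.png')
a=cv2.resize(a,None,fx=2.5,fy=2.5,interpolation=2);c=cv2.resize(cv2.imread('pics/scene0.png')[185:245,195:275],None,fx=4.5,fy=4.5,interpolation=2)
o=np.zeros((600,800,3),np.uint8);o[:325,:400]=a;o[:270,400:760]=c;b=cv2.resize(b,(360,270));o[330:,:360]=b
cv2.imwrite('pics/m4.png',o)
E
```

```text
time: 4.48
ee_pos: [0.5723, -0.3273, 0.0205]
eef_rot: [0.992, 0.126, -0.0, -0.0]
ft_force: [-1.4, 2.6, 2.7]
width: 0.0335
grip_force: 39.9
time: 5.15
ee_pos: [0.5728, -0.3284, 0.1883]
eef_rot: [0.992, 0.126, 0.001, 0.001]
ft_force: [0.4, 0.2, -2.6]
width: 0.0337
grip_force: 39.9
[ 0.57276368 -0.32824374  0.18638772] 0.033592645400893614 39.887919563334435 [ 1.51136743 -6.60628695 -0.46187769] [ 0.23  0.44  0.31  1.44 -0.13  1.28 -0.77]
```

View pics/m4.png

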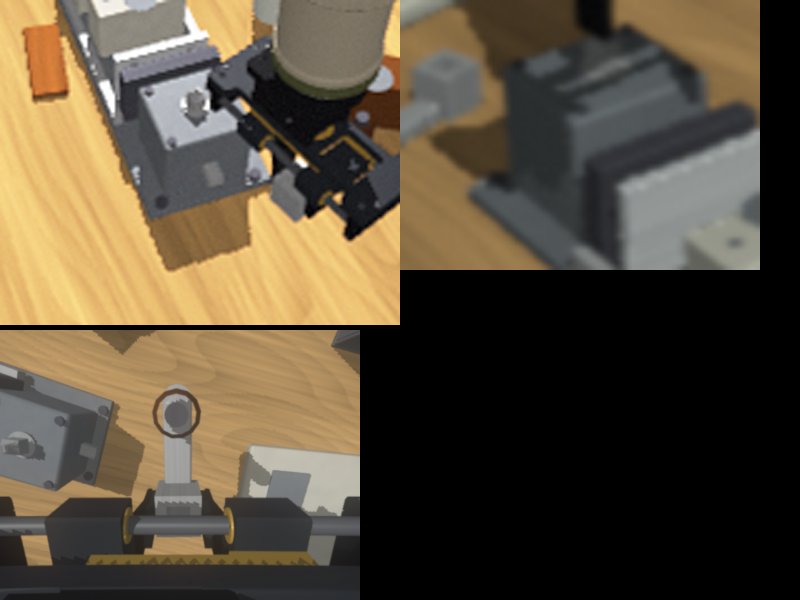

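The crank is firmly gripped (33.6 mm opening, 40 N) and the shaft is now lit. It is at about (308,252) in the side view and near the left edge of the wrist view. I'll zoom in on it from several views.

```bash
python3 - <<'E'
from h import *
f=lambda n,x,y,w,h,k:cv2.resize(cv2.imread('pics/%s.png'%n)[y:y+h,x:x+w],None,fx=k,fy=k,interpolation=2)
o=np.zeros((600,800,3),np.uint8)
o[:300,:400]=f('w4',0,145,80,60,5);o[:300,400:]=f('side4',288,235,40,30,10);o[300:,:400]=f('w1',180,320,80,60,5);o[300:,400:]=f('w3',0,140,80,60,5)
cv2.imwrite('pics/z.png',o)
E
```

```text
(no output)
```

View pics/z.png

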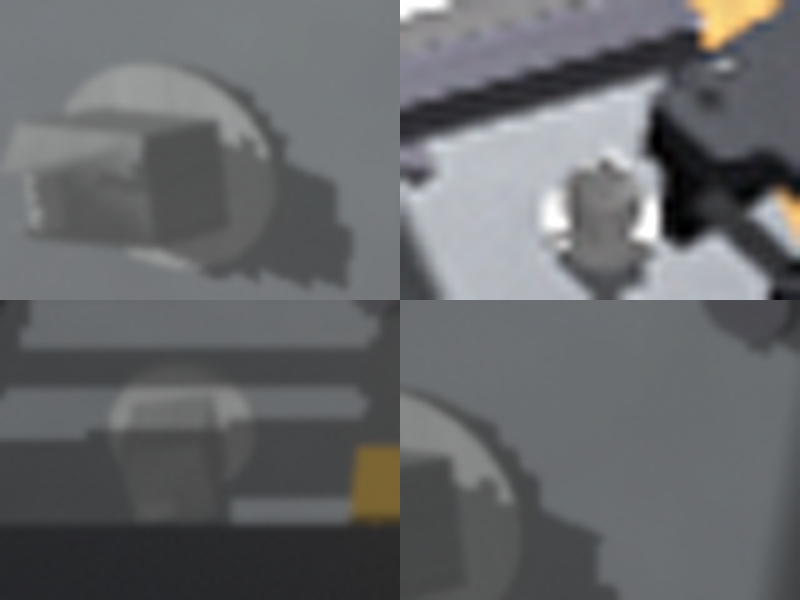

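The zoom shows that what I took for the tip in w1 was the collar. The collar ellipses are centred at native (34,178) in w4, (308,257) in side4 and (216,347) in w1. The square's sides in w4 are nearly parallel to the picture axes.

```bash
python3 - <<'E'
from h import *
print(hit('w4',34.2,178.2,.103),hit('w1',216.3,347.5,.103),hit('side4',308,256.5,.103))
# far base edge corners of the square at collar level (w4): (220,120),(228,232) ; (143,133),(150,240) taper start z~.118
g=lambda u,v,z:hit('w4',u/5,145+v/5,z)
for p,q,z in(((220,120),(228,232),.103),((143,133),(150,242),.118)):
    a,b=g(*p,z),g(*q,z);d=b-a;print(a,b,np.hypot(*d[:2]),np.degrees(np.arctan2(d[1],d[0])))
o=g(*(0,0),.1)
E
```

```text
[ 0.5618 -0.1496  0.103 ] [ 0.5618 -0.1511  0.103 ] [ 0.5607 -0.1474  0.103 ]
[ 0.5704 -0.156   0.103 ] [ 0.5538 -0.158   0.103 ] 0.016720047846821552 -173.13000769178575
[ 0.5709 -0.156   0.118 ] [ 0.5557 -0.1575  0.118 ] 0.015273833834371767 -174.36405930170653
```

```bash
python3 -m crank '[{"claw":1,"dx":0,"dy":0,"dz":0,"ax":0,"ay":0,"az":0.7},{"claw":1,"dx":0,"dy":0,"dz":0,"ax":0,"ay":0,"az":0.7},{"claw":1,"dx":0,"dy":0,"dz":0,"ax":0,"ay":0,"az":0}]'
python3 - <<'E'
from h import *
k=hit('w4',275.3,129,.1864+.0435);d=np.load('pics/w4.npz')
print('knob',k-[.57276,-.32824,0],'expect',.075*np.cos(.253),.075*np.sin(.253))
s=r.read_state();T=Ro.from_quat(s['eef_rot']).as_matrix()
print(s['ee_pos'],np.degrees(np.arctan2(T[1,0],T[0,0])),T.T@(np.array([.5615,-.1495,.186])-s['ee_pos'])/.03,s['joint_positions'].round(2))
E
```

```text
time: 5.55
ee_pos: [0.5716, -0.3274, 0.1835]
eef_rot: [0.999, 0.052, -0.001, -0.001]
ft_force: [-0.3, -0.6, -3.1]
width: 0.0341
grip_force: 39.9
knob [0.07144 0.01834 0.2299 ] expect 0.07261243881326782 0.018773218413192693
[ 0.57163236 -0.32739853  0.18347512] 5.916706285310576 [ 0.27512076 -5.93327115 -0.07795188] [ 0.21  0.45  0.33  1.44 -0.15  1.28 -0.92]
```

```bash
python3 -m crank '[{"claw":1,"dx":0.05,"dy":-0.85,"dz":0,"ax":0,"ay":0,"az":0},{"claw":1,"dx":0.05,"dy":-0.85,"dz":0,"ax":0,"ay":0,"az":0},{"claw":1,"dx":0.05,"dy":-0.85,"dz":0,"ax":0,"ay":0,"az":0},{"claw":1,"dx":0.05,"dy":-0.85,"dz":0,"ax":0,"ay":0,"az":0},{"claw":1,"dx":0.05,"dy":-0.85,"dz":0,"ax":0,"ay":0,"az":0},{"claw":1,"dx":0.03,"dy":-0.85,"dz":0,"ax":0,"ay":0,"az":0},{"claw":1,"dx":0,"dy":-0.85,"dz":0,"ax":0,"ay":0,"az":0},{"claw":1,"dx":0,"dy":0,"dz":0,"ax":0,"ay":0,"az":0}]'
python3 -m crank '[{"claw":1,"dx":0,"dy":0,"dz":0,"ax":0,"ay":0,"az":0}]'
python3 - <<'E'
from h import *
s=r.read_state();T=Ro.from_quat(s['eef_rot']).as_matrix()
print(s['ee_pos'],np.degrees(np.arctan2(T[1,0],T[0,0])),T.T@(np.array([.5615,-.1495,.15])-s['ee_pos'])/.03,s['joint_positions'].round(2))
E
```

```text
time: 6.22
ee_pos: [0.5616, -0.1428, 0.1842]
eef_rot: [0.998, 0.058, -0.001, -0.002]
ft_force: [1.4, 0.9, -2.9]
width: 0.0338
grip_force: 39.9
time: 6.3
ee_pos: [0.5614, -0.1474, 0.1845]
eef_rot: [0.998, 0.056, -0.001, -0.0]
ft_force: [0.5, -0.1, -3.7]
width: 0.0336
grip_force: 39.9
[ 0.56142765 -0.14742856  0.18449827] 6.429325724106348 [-0.00380931  0.06978921  1.14989393] [-0.04  0.27  0.26  1.66 -0.07  1.22 -1.22]
```

```bash
python3 -m crank '[{"claw":1,"dx":0,"dy":0,"dz":0.4,"ax":0,"ay":0,"az":0},{"claw":1,"dx":0,"dy":0,"dz":0.4,"ax":0,"ay":0,"az":0},{"claw":1,"dx":0,"dy":0,"dz":0.3,"ax":0,"ay":0,"az":0},{"claw":1,"dx":0,"dy":0,"dz":0.2,"ax":0,"ay":0,"az":0},{"claw":1,"dx":0,"dy":0,"dz":0.2,"ax":0,"ay":0,"az":0},{"claw":1,"dx":0,"dy":0,"dz":0.1,"ax":0,"ay":0,"az":0},{"claw":1,"dx":0,"dy":0,"dz":0,"ax":0,"ay":0,"az":0}]'
```

```text
time: 6.88
ee_pos: [0.5626, -0.1486, 0.1375]
eef_rot: [0.999, 0.054, 0.001, -0.0]
ft_force: [3.0, 2.9, -4.0]
width: 0.0336
grip_force: 39.9
```

```bash
python3 -m crank '[{"claw":1,"dx":0,"dy":0,"dz":0.15,"ax":0,"ay":0,"az":0},{"claw":1,"dx":0,"dy":0,"dz":0.15,"ax":0,"ay":0,"az":0},{"claw":1,"dx":0,"dy":0,"dz":0,"ax":0,"ay":0,"az":0}]'
```

```text
time: 7.13
ee_pos: [0.5627, -0.1483, 0.128]
eef_rot: [0.999, 0.054, 0.001, -0.0]
ft_force: [6.0, 3.7, -6.1]
width: 0.0334
grip_force: 39.9
```

```bash
python3 -m crank '[{"claw":1,"dx":0.03,"dy":-0.02,"dz":0.15,"ax":0,"ay":0,"az":0},{"claw":1,"dx":0,"dy":0,"dz":0.1,"ax":0,"ay":0,"az":0},{"claw":1,"dx":0,"dy":0,"dz":0,"ax":0,"ay":0,"az":0},{"claw":1,"dx":0,"dy":0,"dz":0,"ax":0,"ay":0,"az":0}]'
```

```text
time: 7.47
ee_pos: [0.5631, -0.1484, 0.1232]
eef_rot: [0.999, 0.054, 0.001, -0.0]
ft_force: [-9.0, 6.0, 21.3]
width: 0.0337
grip_force: 39.9
```

```bash
python3 -m crank '[{"claw":-1,"dx":0,"dy":0,"dz":-0.1,"ax":0,"ay":0,"az":0},{"claw":-1,"dx":0,"dy":0,"dz":0,"ax":0,"ay":0,"az":0},{"claw":-1,"dx":0,"dy":0,"dz":0,"ax":0,"ay":0,"az":0},{"claw":-1,"dx":0,"dy":0,"dz":0,"ax":0,"ay":0,"az":0},{"claw":-1,"dx":0,"dy":0,"dz":-0.3,"ax":0,"ay":0,"az":0},{"claw":-1,"dx":0,"dy":0,"dz":-0.4,"ax":0,"ay":0,"az":0},{"claw":-1,"dx":0,"dy":0,"dz":0,"ax":0,"ay":0,"az":0},{"claw":-1,"dx":0,"dy":0,"dz":0,"ax":0,"ay":0,"az":0}]'
python3 - <<'E'
from h import *
snap('wrist','w5.png')
s=r.read_state();T=Ro.from_quat(s['eef_rot']).as_matrix()
a=np.radians(6.2)
print(s['ee_pos'],np.degrees(np.arctan2(T[1,0],T[0,0])),T.T@(np.array([.5625+.075*np.cos(a),-.1485+.075*np.sin(a),.143])-s['ee_pos'])/.03,s['joint_positions'].round(2))
E
```

```text
time: 8.13
ee_pos: [0.5633, -0.1488, 0.1463]
eef_rot: [0.999, 0.053, 0.001, 0.0]
ft_force: [-0.4, -0.3, -0.1]
width: 0.0792
grip_force: 0.0
[ 0.56290496 -0.14869394  0.14562418] 6.120479913155867 [ 2.48716044 -0.01135963  0.09039904] [-0.03  0.3   0.25  1.7  -0.08  1.15 -1.22]
```

View pics/w5.png

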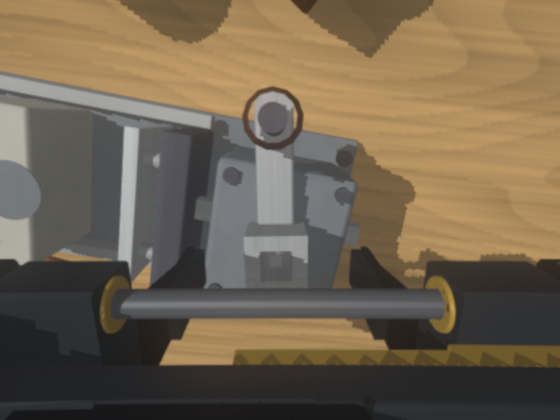

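The crank is fully down on the collar: hub at (276,255), and knob at (273,118), which is straight ahead in tool x. I slide the open jaws along the arm to the knob and close lightly.

```bash
python3 -m crank '[{"claw":-1,"dx":0.6,"dy":0,"dz":0.1,"ax":0,"ay":0,"az":0},{"claw":-1,"dx":0.7,"dy":0,"dz":0,"ax":0,"ay":0,"az":0},{"claw":-1,"dx":0.7,"dy":0,"dz":0,"ax":0,"ay":0,"az":0},{"claw":-1,"dx":0.48,"dy":0,"dz":0,"ax":0,"ay":0,"az":0},{"claw":1,"dx":0,"dy":0,"dz":0,"ax":0,"ay":0,"az":0},{"claw":1,"dx":0,"dy":0,"dz":0,"ax":0,"ay":0,"az":0},{"claw":1,"dx":0,"dy":0,"dz":0,"ax":0,"ay":0,"az":0},{"claw":1,"dx":0,"dy":0,"dz":0,"ax":0,"ay":0,"az":0}]' 25
python3 -m crank '[{"claw":1,"dx":0,"dy":0,"dz":0,"ax":0,"ay":0,"az":0},{"claw":1,"dx":0,"dy":0,"dz":0,"ax":0,"ay":0,"az":0},{"claw":1,"dx":0,"dy":0,"dz":0,"ax":0,"ay":0,"az":0},{"claw":1,"dx":0,"dy":0,"dz":0,"ax":0,"ay":0,"az":0},{"claw":1,"dx":0,"dy":0,"dz":0,"ax":0,"ay":0,"az":0},{"claw":1,"dx":0,"dy":0,"dz":0,"ax":0,"ay":0,"az":0},{"claw":1,"dx":0,"dy":0,"dz":0,"ax":0,"ay":0,"az":0},{"claw":1,"dx":0,"dy":0,"dz":0,"ax":0,"ay":0,"az":0}]' 25
python3 - <<'E'
from h import *
print(hit('w5',273,118,.167))
E
```

```text
time: 8.85
ee_pos: [0.6358, -0.1411, 0.142]
eef_rot: [0.999, 0.053, -0.0, 0.0]
ft_force: [-1.2, -0.2, -0.4]
width: 0.0678
grip_force: 0.0
time: 9.52
ee_pos: [0.6366, -0.1406, 0.1421]
eef_rot: [0.999, 0.053, 0.0, -0.0]
ft_force: [-0.9, -0.0, 0.9]
width: 0.0254
grip_force: 25.0
[ 0.6401 -0.1397  0.167 ]
```

```bash
cat > st.py <<'E'
from h import *
s=r.read_state();c=np.array([.5625,-.1485]);d=s['ee_pos'][:2]-c;R=np.hypot(*d);u=d/R;f=s['ft_force'][:2]
print('R %.1fmm ang(world) %.1f phi %.1f Ftan(resist) %.1f Frad %.1f Fz %.1f'%(R*1e3,np.degrees(np.arctan2(d[1],d[0])),(6-np.degrees(np.arctan2(d[1],d[0])))%360,f@[-u[1],u[0]],f@u,s['ft_force'][2]))
E
python3 -m crank '[{"claw":1,"dx":-0.085,"dy":0.647,"dz":0,"ax":0,"ay":0,"az":0},{"claw":1,"dx":-0.25,"dy":0.603,"dz":0,"ax":0,"ay":0,"az":0},{"claw":1,"dx":-0.397,"dy":0.518,"dz":0,"ax":0,"ay":0,"az":0},{"claw":1,"dx":-0.518,"dy":0.397,"dz":0,"ax":0,"ay":0,"az":0},{"claw":1,"dx":0,"dy":0,"dz":0,"ax":0,"ay":0,"az":0}]'; python3 st.py
python3 -m crank '[{"claw":1,"dx":0,"dy":0,"dz":0,"ax":0,"ay":0,"az":0},{"claw":1,"dx":0,"dy":0,"dz":0,"ax":0,"ay":0,"az":0}]'; python3 st.py
```

```text
time: 9.93
ee_pos: [0.6054, -0.2101, 0.1435]
eef_rot: [0.999, 0.052, 0.001, -0.001]
ft_force: [-0.3, 3.1, 9.2]
width: 0.0257
grip_force: 25.0
R 75.0mm ang(world) -55.1 phi 61.1 Ftan(resist) 1.5 Frad -2.8 Fz 9.2
time: 10.1
ee_pos: [0.6066, -0.2093, 0.1435]
eef_rot: [0.999, 0.053, 0.001, -0.0]
ft_force: [-3.4, 1.2, 9.1]
width: 0.0254
grip_force: 25.0
R 75.1mm ang(world) -54.0 phi 60.0 Ftan(resist) -2.0 Frad -3.0 Fz 9.1
```

```bash
python3 -m crank '[{"claw":1,"dx":-0.603,"dy":0.25,"dz":-0.03,"ax":0,"ay":0,"az":0},{"claw":1,"dx":-0.647,"dy":0.085,"dz":0,"ax":0,"ay":0,"az":0},{"claw":1,"dx":-0.647,"dy":-0.085,"dz":0,"ax":0,"ay":0,"az":0},{"claw":1,"dx":-0.603,"dy":-0.25,"dz":0,"ax":0,"ay":0,"az":0},{"claw":1,"dx":-0.518,"dy":-0.397,"dz":0,"ax":0,"ay":0,"az":0},{"claw":1,"dx":-0.397,"dy":-0.518,"dz":0,"ax":0,"ay":0,"az":0},{"claw":1,"dx":-0.25,"dy":-0.603,"dz":0,"ax":0,"ay":0,"az":0},{"claw":1,"dx":-0.085,"dy":-0.647,"dz":0,"ax":0,"ay":0,"az":0}]'; python3 st.py
python3 -m crank '[{"claw":1,"dx":0.085,"dy":-0.647,"dz":0,"ax":0,"ay":0,"az":0},{"claw":1,"dx":0.25,"dy":-0.603,"dz":0,"ax":0,"ay":0,"az":0},{"claw":1,"dx":0.397,"dy":-0.518,"dz":0,"ax":0,"ay":0,"az":0},{"claw":1,"dx":0.518,"dy":-0.397,"dz":0,"ax":0,"ay":0,"az":0},{"claw":1,"dx":0.603,"dy":-0.25,"dz":0,"ax":0,"ay":0,"az":0},{"claw":1,"dx":0.647,"dy":-0.085,"dz":0,"ax":0,"ay":0,"az":0},{"claw":1,"dx":0,"dy":0,"dz":0,"ax":0,"ay":0,"az":0}]'; python3 st.py
```

```text
time: 10.77
ee_pos: [0.4837, -0.1611, 0.1436]
eef_rot: [0.999, 0.05, -0.002, 0.002]
ft_force: [-12.6, -9.0, 9.3]
width: 0.0256
grip_force: 25.0
R 79.8mm ang(world) -170.9 phi 176.9 Ftan(resist) 6.9 Frad 13.8 Fz 9.3
time: 11.35
ee_pos: [0.5562, -0.0718, 0.1435]
eef_rot: [0.998, 0.055, 0.001, -0.0]
ft_force: [-2.1, 7.2, 8.3]
width: 0.0253
grip_force: 24.9
R 76.9mm ang(world) 94.7 phi 271.3 Ftan(resist) 1.5 Frad 7.3 Fz 8.3
```

```bash
python3 -m crank '[{"claw":1,"dx":0.647,"dy":0.085,"dz":-0.03,"ax":0,"ay":0,"az":0},{"claw":1,"dx":0.603,"dy":0.25,"dz":0,"ax":0,"ay":0,"az":0},{"claw":1,"dx":0.518,"dy":0.397,"dz":0,"ax":0,"ay":0,"az":0},{"claw":1,"dx":0.397,"dy":0.518,"dz":0,"ax":0,"ay":0,"az":0},{"claw":1,"dx":0.25,"dy":0.603,"dz":0,"ax":0,"ay":0,"az":0},{"claw":1,"dx":0.085,"dy":0.647,"dz":0,"ax":0,"ay":0,"az":0}]'; python3 st.py
python3 -m crank '[{"claw":1,"dx":-0.085,"dy":0.647,"dz":0,"ax":0,"ay":0,"az":0},{"claw":1,"dx":-0.25,"dy":0.603,"dz":0,"ax":0,"ay":0,"az":0},{"claw":1,"dx":-0.397,"dy":0.518,"dz":0,"ax":0,"ay":0,"az":0},{"claw":1,"dx":-0.518,"dy":0.397,"dz":0,"ax":0,"ay":0,"az":0},{"claw":1,"dx":-0.603,"dy":0.25,"dz":0,"ax":0,"ay":0,"az":0},{"claw":1,"dx":-0.647,"dy":0.085,"dz":0,"ax":0,"ay":0,"az":0}]'; python3 st.py
python3 -m crank '[{"claw":1,"dx":-0.647,"dy":-0.085,"dz":0,"ax":0,"ay":0,"az":0},{"claw":1,"dx":-0.603,"dy":-0.25,"dz":0,"ax":0,"ay":0,"az":0},{"claw":1,"dx":-0.518,"dy":-0.397,"dz":0,"ax":0,"ay":0,"az":0},{"claw":1,"dx":-0.397,"dy":-0.518,"dz":0,"ax":0,"ay":0,"az":0},{"claw":1,"dx":-0.25,"dy":-0.603,"dz":0,"ax":0,"ay":0,"az":0},{"claw":1,"dx":-0.085,"dy":-0.647,"dz":0,"ax":0,"ay":0,"az":0},{"claw":1,"dx":0,"dy":0,"dz":0,"ax":0,"ay":0,"az":0}]'; python3 st.py
python3 - <<'E'
from h import *
snap('side','side6.png');snap('scene','scene6.png')
a=cv2.imread('pics/side6.png')[165:305,230:350];b=cv2.imread('pics/scene6.png')[185:295,205:345]
o=np.zeros((560,800,3),np.uint8);o[:490,:420]=cv2.resize(a,None,fx=3.5,fy=3.5,interpolation=2);o[:297,420:798]=cv2.resize(b,None,fx=2.7,fy=2.7,interpolation=2)
cv2.imwrite('pics/m6.png',o)
E
```

```text
time: 11.85
ee_pos: [0.6369, -0.1386, 0.1432]
eef_rot: [0.998, 0.055, -0.001, -0.002]
ft_force: [-6.8, 5.3, 2.1]
width: 0.0253
grip_force: 25.0
R 75.1mm ang(world) 7.6 phi 358.4 Ftan(resist) 6.1 Frad -6.0 Fz 2.1
time: 12.35
ee_pos: [0.5716, -0.2235, 0.1451]
eef_rot: [0.999, 0.053, 0.002, -0.0]
ft_force: [5.3, 4.2, 3.7]
width: 0.0255
grip_force: 25.0
R 75.5mm ang(world) -83.1 phi 89.1 Ftan(resist) 5.7 Frad -3.5 Fz 3.7
time: 12.93
ee_pos: [0.4845, -0.1559, 0.144]
eef_rot: [0.999, 0.054, -0.002, 0.0]
ft_force: [-14.3, -4.2, 9.6]
width: 0.0252
grip_force: 25.0
R 78.4mm ang(world) -174.6 phi 180.6 Ftan(resist) 2.8 Frad 14.6 Fz 9.6
```

View pics/m6.png

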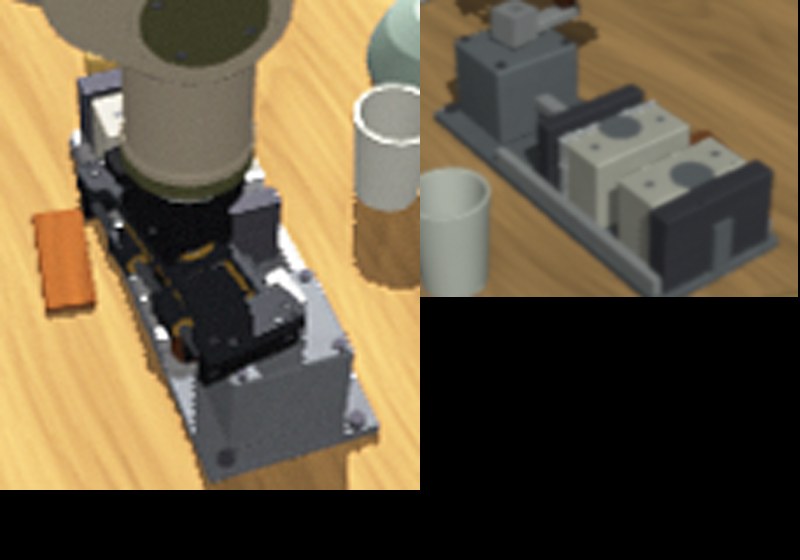

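At 540° of winding the scene view shows the plate just about touching the near half. A gap of roughly 25 mm remains between the halves and a small one to the fixed jaw, which agrees with about 927° in total. I continue to 810°.

```bash
python3 -m crank '[{"claw":1,"dx":0.085,"dy":-0.647,"dz":0,"ax":0,"ay":0,"az":0},{"claw":1,"dx":0.25,"dy":-0.603,"dz":0,"ax":0,"ay":0,"az":0},{"claw":1,"dx":0.397,"dy":-0.518,"dz":0,"ax":0,"ay":0,"az":0},{"claw":1,"dx":0.518,"dy":-0.397,"dz":0,"ax":0,"ay":0,"az":0},{"claw":1,"dx":0.603,"dy":-0.25,"dz":0,"ax":0,"ay":0,"az":0},{"claw":1,"dx":0.647,"dy":-0.085,"dz":0,"ax":0,"ay":0,"az":0}]'; python3 st.py
python3 -m crank '[{"claw":1,"dx":0.647,"dy":0.085,"dz":0,"ax":0,"ay":0,"az":0},{"claw":1,"dx":0.603,"dy":0.25,"dz":0,"ax":0,"ay":0,"az":0},{"claw":1,"dx":0.518,"dy":0.397,"dz":0,"ax":0,"ay":0,"az":0},{"claw":1,"dx":0.397,"dy":0.518,"dz":0,"ax":0,"ay":0,"az":0},{"claw":1,"dx":0.25,"dy":0.603,"dz":0,"ax":0,"ay":0,"az":0},{"claw":1,"dx":0.085,"dy":0.647,"dz":0,"ax":0,"ay":0,"az":0}]'; python3 st.py
python3 -m crank '[{"claw":1,"dx":-0.085,"dy":0.647,"dz":0,"ax":0,"ay":0,"az":0},{"claw":1,"dx":-0.25,"dy":0.603,"dz":0,"ax":0,"ay":0,"az":0},{"claw":1,"dx":-0.397,"dy":0.518,"dz":0,"ax":0,"ay":0,"az":0},{"claw":1,"dx":-0.518,"dy":0.397,"dz":0,"ax":0,"ay":0,"az":0},{"claw":1,"dx":-0.603,"dy":0.25,"dz":0,"ax":0,"ay":0,"az":0},{"claw":1,"dx":-0.647,"dy":0.085,"dz":0,"ax":0,"ay":0,"az":0},{"claw":1,"dx":0,"dy":0,"dz":0,"ax":0,"ay":0,"az":0}]'; python3 st.py
python3 - <<'E'
from h import *
snap('scene','scene7.png')
for p in((260,313),(397,325)): 
    q=hit('w1',p[0]*.7,p[1]*.7,.085);print('plate front x0',(q[:2]-[.5618,-.1495])@[.072,.9974])
E
```

```text
time: 13.53
ee_pos: [0.5536, -0.0722, 0.1444]
eef_rot: [0.999, 0.054, -0.001, -0.001]
ft_force: [-5.4, -2.2, 5.8]
width: 0.026
grip_force: 25.0
R 76.9mm ang(world) 96.7 phi 269.3 Ftan(resist) 5.6 Frad -1.6 Fz 5.8
time: 14.03
ee_pos: [0.6374, -0.1383, 0.1436]
eef_rot: [0.998, 0.055, -0.0, -0.002]
ft_force: [-4.5, 5.9, 2.3]
width: 0.0253
grip_force: 25.0
R 75.6mm ang(world) 7.8 phi 358.2 Ftan(resist) 6.4 Frad -3.7 Fz 2.3
time: 14.62
ee_pos: [0.5691, -0.2237, 0.1452]
eef_rot: [0.999, 0.053, 0.001, -0.0]
ft_force: [3.4, 0.6, 4.5]
width: 0.0255
grip_force: 25.0
R 75.5mm ang(world) -85.0 phi 91.0 Ftan(resist) 3.5 Frad -0.3 Fz 4.5
plate front x0 0.12883461999999998
plate front x0 0.12694577999999998
```

```bash
python3 -m crank '[{"claw":1,"dx":-0.647,"dy":-0.085,"dz":0,"ax":0,"ay":0,"az":0},{"claw":1,"dx":-0.603,"dy":-0.25,"dz":0,"ax":0,"ay":0,"az":0}]'>/dev/null; python3 st.py
python3 -m crank '[{"claw":1,"dx":-0.518,"dy":-0.397,"dz":0,"ax":0,"ay":0,"az":0}]'>/dev/null; python3 st.py
python3 -m crank '[{"claw":1,"dx":-0.397,"dy":-0.518,"dz":0,"ax":0,"ay":0,"az":0}]'>/dev/null; python3 st.py
python3 -m crank '[{"claw":1,"dx":-0.25,"dy":-0.603,"dz":0,"ax":0,"ay":0,"az":0}]'>/dev/null; python3 st.py
python3 -m crank '[{"claw":1,"dx":-0.085,"dy":-0.647,"dz":0,"ax":0,"ay":0,"az":0}]'>/dev/null; python3 st.py
python3 -m crank '[{"claw":1,"dx":0,"dy":0,"dz":0,"ax":0,"ay":0,"az":0}]'>/dev/null; python3 st.py
python3 - <<'E'
from h import *
snap('scene','scene8.png')
# dark seam / plate-to-half profile along the mould's top: sample brightness along clamp axis at top z=.087, two lines
o=np.array([.5618,-.1495]);ex=np.array([.072,.9974]);ey=np.array([-.9974,.072])
for n in('scene7','scene8'):
    g=cv2.cvtColor(cv2.imread(f'pics/{n}.png'),6).astype(np.float32)
    for y in(-.040,.040):
        P=[proj(n,np.array([*(o+ex*x+ey*y),.087])) for x in np.arange(.150,.310,.004)]
        m=np.array(P,np.float32)[None];print(n,y,cv2.remap(g,m[...,0],m[...,1],1)[0].astype(int).tolist())
E
```

```text
R 76.4mm ang(world) -111.9 phi 117.9 Ftan(resist) 8.7 Frad -0.8 Fz 2.8
R 77.0mm ang(world) -126.9 phi 132.9 Ftan(resist) 9.6 Frad 1.2 Fz 2.0
R 77.4mm ang(world) -141.5 phi 147.5 Ftan(resist) 10.3 Frad 2.0 Fz 3.2
R 77.7mm ang(world) -156.1 phi 162.1 Ftan(resist) 10.9 Frad 4.2 Fz 4.4
R 77.9mm ang(world) -170.6 phi 176.6 Ftan(resist) 11.7 Frad 8.4 Fz 7.5
R 77.8mm ang(world) -173.6 phi 179.6 Ftan(resist) 5.8 Frad 12.0 Fz 10.4
scene7 -0.04 [79, 77, 66, 54, 51, 52, 54, 51, 49, 55, 78, 132, 148, 151, 152, 149, 147, 142, 119, 116, 135, 147, 151, 152, 157, 156, 148, 147, 148, 147, 140, 125, 131, 145, 150, 151, 148, 117, 64, 51]
scene7 0.04 [110, 98, 77, 59, 52, 53, 55, 54, 49, 50, 70, 118, 147, 149, 148, 147, 146, 139, 123, 128, 142, 148, 149, 150, 153, 153, 149, 147, 146, 144, 131, 109, 123, 142, 148, 149, 145, 116, 65, 50]
scene8 -0.04 [79, 80, 79, 76, 65, 57, 51, 50, 53, 57, 74, 129, 146, 150, 150, 148, 145, 140, 118, 115, 133, 147, 149, 151, 155, 155, 146, 146, 146, 145, 139, 123, 130, 143, 148, 150, 147, 116, 64, 51]
scene8 0.04 [109, 109, 109, 104, 89, 67, 53, 52, 54, 56, 71, 115, 145, 148, 147, 146, 144, 137, 121, 126, 141, 147, 148, 149, 151, 151, 150, 147, 145, 142, 130, 108, 121, 141, 147, 147, 144, 115, 64, 50]
```

The halves did not move between 810° and 900° while the jaw advanced about 10 mm. The plate is therefore already about 10 mm in, which fits the rising feel (8.7 to 11.7 N), so I back off to about halfway.

```bash
python3 -m crank '[{"claw":1,"dx":0.085,"dy":0.647,"dz":0,"ax":0,"ay":0,"az":0},{"claw":1,"dx":0.25,"dy":0.603,"dz":0,"ax":0,"ay":0,"az":0},{"claw":1,"dx":0.397,"dy":0.518,"dz":0,"ax":0,"ay":0,"az":0},{"claw":1,"dx":0,"dy":0,"dz":0,"ax":0,"ay":0,"az":0},{"claw":1,"dx":0,"dy":0,"dz":0,"ax":0,"ay":0,"az":0}]'>/dev/null; python3 st.py
cat > prof.py <<'E'
from h import *
o=np.array([.5618,-.1495]);ex=np.array([.072,.9974]);ey=np.array([-.9974,.072])
X=np.arange(.120,.200,.001)
for n in('scene4','scene6','scene7','scene8','scene9'):
    g=cv2.cvtColor(cv2.imread(f'pics/{n}.png'),6).astype(np.float32)
    L=[]
    for y in(-.045,-.035,.035,.045):
        m=np.array([proj(n,np.array([*(o+ex*x+ey*y),.087])) for x in X],np.float32)[None]
        p=cv2.GaussianBlur(cv2.remap(g,m[...,0],m[...,1],1),(5,1),0)[0];d=np.diff(p)
        i,j=d.argmin(),d.argmax();L.append((round(X[i],3),round(X[j],3)))
    print(n,L)
E
python3 - <<'E'
from h import *
snap('scene','scene9.png')
E
python3 prof.py
```

```text
R 76.9mm ang(world) -127.8 phi 133.8 Ftan(resist) 0.1 Frad 4.8 Fz 7.7
scene4 [(np.float64(0.19), np.float64(0.196)), (np.float64(0.188), np.float64(0.195)), (np.float64(0.189), np.float64(0.197)), (np.float64(0.125), np.float64(0.17))]
scene6 [(np.float64(0.19), np.float64(0.162)), (np.float64(0.128), np.float64(0.161)), (np.float64(0.125), np.float64(0.164)), (np.float64(0.127), np.float64(0.162))]
scene7 [(np.float64(0.155), np.float64(0.191)), (np.float64(0.158), np.float64(0.192)), (np.float64(0.156), np.float64(0.192)), (np.float64(0.158), np.float64(0.191))]
scene8 [(np.float64(0.168), np.float64(0.192)), (np.float64(0.169), np.float64(0.192)), (np.float64(0.166), np.float64(0.194)), (np.float64(0.169), np.float64(0.192))]
scene9 [(np.float64(0.167), np.float64(0.192)), (np.float64(0.164), np.float64(0.192)), (np.float64(0.161), np.float64(0.192)), (np.float64(0.164), np.float64(0.192))]
```

The jaw depth now reads about 28 mm, against 35.5 relaxed and 24.5 at 900°. The plate is about 7 mm in and the resisting force is relaxed. Release the knob and lift off.

```bash
python3 -m crank '[{"claw":-1,"dx":0,"dy":0,"dz":0,"ax":0,"ay":0,"az":0},{"claw":-1,"dx":0,"dy":0,"dz":0,"ax":0,"ay":0,"az":0},{"claw":-1,"dx":0,"dy":0,"dz":0,"ax":0,"ay":0,"az":0},{"claw":-1,"dx":0,"dy":0,"dz":0,"ax":0,"ay":0,"az":0},{"claw":-1,"dx":0,"dy":0,"dz":0,"ax":0,"ay":0,"az":0},{"claw":-1,"dx":0,"dy":0,"dz":-0.2,"ax":0,"ay":0,"az":0},{"claw":-1,"dx":0,"dy":0,"dz":-0.5,"ax":0,"ay":0,"az":0},{"claw":-1,"dx":0,"dy":0,"dz":-0.7,"ax":0,"ay":0,"az":0}]'
python3 -m crank '[{"claw":-1,"dx":0,"dy":0,"dz":-0.8,"ax":0,"ay":0,"az":0},{"claw":-1,"dx":0,"dy":0,"dz":-0.8,"ax":0,"ay":0,"az":0},{"claw":-1,"dx":0,"dy":0,"dz":-0.8,"ax":0,"ay":0,"az":0},{"claw":-1,"dx":0,"dy":0,"dz":-0.8,"ax":0,"ay":0,"az":0},{"claw":-1,"dx":0,"dy":0,"dz":0,"ax":0,"ay":0,"az":0},{"claw":-1,"dx":0,"dy":0,"dz":0,"ax":0,"ay":0,"az":0}]'
python3 - <<'E'
from h import *
snap('scene','scene9.png');snap('wrist','w9.png')
E
python3 prof.py | tail -1
python3 - <<'E'
from h import *
# hub top brightness on the wrist view: bright-grey blob around the expected hub location, ray-cast at z=.137
g=cv2.imread('pics/w9.png');p=proj('w9',np.array([.562,-.1485,.137]));print('hub px',p)
s=r.read_state();print(s['time'],s['ee_pos'],s['width'])
def depth(n):
    # hub vertical check by scene view: bright pixel bounding rows near hub
    c=cv2.imread(f'pics/{n}.png');g=cv2.cvtColor(c,6);u,v=proj(n,np.array([.562,-.1485,.120])).astype(int)
    w=g[v-18:v+18,u-14:u+14];_,t=cv2.threshold(w,0,255,cv2.THRESH_OTSU);k,l,S,_=cv2.connectedComponentsWithStats(t)
    print(n,(u,v),S[1:][S[1:,4].argsort()[::-1]][:2].tolist(),'top/bottom expected',proj(n,np.array([.562,-.1485,.137])),proj(n,np.array([.562,-.1485,.103])))
depth('scene6');depth('scene9')
E
```

```text
time: 16.43
ee_pos: [0.514, -0.2066, 0.1853]
eef_rot: [0.999, 0.053, -0.001, -0.0]
ft_force: [0.6, -0.2, 0.5]
width: 0.0705
grip_force: 0.0
time: 16.93
ee_pos: [0.5155, -0.2072, 0.2835]
eef_rot: [0.999, 0.053, 0.001, 0.0]
ft_force: [-0.5, 0.2, 0.1]
width: 0.0868
grip_force: 0.0
scene9 [(np.float64(0.167), np.float64(0.192)), (np.float64(0.164), np.float64(0.192)), (np.float64(0.161), np.float64(0.192)), (np.float64(0.164), np.float64(0.192))]
hub px [217.  145.4]
17.0333 [ 0.51462646 -0.2068331   0.28130471] 0.08661031142652108
scene6 (np.int64(238), np.int64(193)) [[0, 10, 28, 26, 584], [8, 0, 20, 8, 138]] top/bottom expected [238.4 187.6] [239.  198.4]
scene9 (np.int64(238), np.int64(193)) [[0, 0, 28, 28, 408], [14, 30, 14, 6, 25]] top/bottom expected [238.4 187.6] [239.  198.4]
```

```bash
python3 -c "
from bench import r
print(r.close_job())"
```

```text
the job is handed in; nothing more can be done
None
```

I fitted the crank fully down on the shaft and wound it until the mould halves closed against the fixed jaw. I overshot to about 11 mm in (just short of the stop), then backed off, and the pressure plate is now about 7 mm in of its 12 mm. The crank was left on the shaft, no other bench items were touched, and the job was handed in at about 17 s; the hand-in call returned no verdict, and I had no picture views left to check the seating after letting go.

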